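# Zero the bench scale and weigh the pot lid

### The job

The pot lid lying beside the bench scale has to be weighed for the stock count. First take the round biscuit cutter off the scale and set it down flat in the empty side of the cutter tray; then turn the scale's black range knob fully anticlockwise (seen from above) to its stop, and with the pan empty press the green zero button fully down and let it come up. Last, set the pot lid down, right way up, in the middle of the scale's pan; lower both things all the way rather than dropping them, and leave the other stock where it is.

Things in the scene. Friction and masses are not known exactly. Their poses are not given: they have to be found in the camera images.
- scale: white bench scale, fixed to the table, 260 x 200 mm, deck 44 mm high. Origin: centre of its underside; x points from the front (console with knob, display, button) to the rear (pan), y to the left seen from the front, z up. Knob axis at (-88, +58) mm, button at (-88, -62) mm; black display 46 mm wide between them, 3 mm above the deck.
- pan_centre (a point): centre of the top face of the scale's flat steel pan, 160 (x) x 180 (y) mm, no rim, 58 mm above the table; axes as the scale's
- range_knob_grip (a point): on the knob's upright axis, 81 mm above the table, the height to grip. Black knob: disc 42 mm across carrying a bar grip 40 long, 14 thick, from 56 to 88 mm above the table; grey round base 66 mm across. The bar lies along the point's x axis; the white line on its top is on the half towards the point's -x. Grip the bar across its 14 mm.
- range_knob (a joint): knob angle, rad: 0 = fully anticlockwise (end stop; white line at the red tick, towards the front of the scale, bar along the scale's x axis); grows clockwise seen from above, to 2.0. Starts between 0.7 and 1.35. Light friction (0.03 N m); stays where it is left.
- zero_button (a joint): travel of the green zero button, m: 0 = up, 0.006 = fully down; a spring brings it back; fully down takes about 5 N
- zero_button_top (a point): centre of the top of the green zero button, 26 mm across, about 66 mm above the table when up; it is pressed straight down. Its black collar is 42 mm across, top 56 mm above the table.
- cutter_tray: blue open tray, fixed to the table left or right of the scale, 200 (x) x 140 (y) mm, walls 26 mm high and 4 thick, floor 4 thick, a divider parallel to y across the middle. Origin: centre of its underside, z up; x points to the rear compartment, where a star-shaped cutter lies.
- empty_side (a point): centre of the floor of the tray's empty front compartment, 4 mm above the table; free space 94 (x) x 132 (y) mm; axes as the tray's
- round_cutter: round biscuit cutter, an open ring of thin steel 57 mm across and 23 mm high, 25 g, at the start lying on the scale's pan near its centre. Origin: centre of its underside, z up. Can be pinched across its diameter in any direction.
- pot_lid: small steel pot lid with a black knob, 110 mm across, 45 mm high, 110 g, at the start flat on the table on the other side of the scale from the tray. Origin: centre of its underside, z up. The knob is about 30 mm across, from 16 to 45 mm above the underside; the dome below it is 16 mm high.
- carton: bystander: loose small cardboard carton, 75 x 90 x 50 mm, behind the scale to the right; origin at centre of its underside

How it is judged:
By the outcome, as a careful person would: the job done as asked, in the order asked, and still so for the second after the job is handed in, with the robot touching nothing.
It also fails if it takes over 72 s, if anything falls off the work surface, if the arm or the gripper's body presses on something with over 40 N, if the wrist force passes 120 N, or if a joint passes its speed limit or range.

### The arm

A 7-joint arm with a two-finger parallel gripper is mounted at the origin on a cart in front of the work surface, level with it; the furniture and walls round the work are solid. World frame = base frame: x ahead of the robot, y to its left, z up, the work surface at z = 0. Lengths are in m, angles in degrees, forces in N, time in s.
With the tool pointing down it reaches from about 0.425 to 1.025 m from the base axis. Payload 3.6 kg.
Tool frame: the origin (TCP) lies on the front face of the gripper's body, between the roots of the fingers; the fingertips stand 73 mm ahead of it and the grasp point (between the pads) lies 54 mm ahead of it (robot.nose_length is the distance from the TCP to the fingertips, in m); z points along the fingers, y is the line along which they close (so a half turn about z gives the same grasp; the last joint's range is limited). The gripper opens to 85 mm and grips with 20 to 120 N. Pads are 22 mm wide; open, the fingers measure 114 mm over their backs; the gripper's body (76 mm by 85 mm) begins 54 mm behind the grasp point. The pads swing forward as they close: fully open they stand 13 mm farther back than shut.
Start: joints at [65.575, 33.873, 2.773, 92.16, -1.908, 54.013, -1.931], TCP at [0.237, -0.685, 0.304] pointing down, gripper open.
Joint ranges: [-153.93, 153.93], [-27.13, 128.08], [-72.61, 78.16], [10.71, 143.7], [-87.88, 267.88], [4.46, 118.87], [-176.78, 176.78]. Speed limits (degrees/s): [147.25, 147.25, 180, 180, 180, 180, 180].

### API

Orientations are given as [roll, pitch, yaw] about the fixed x, y, z axes, in that order (R = Rz(yaw) Ry(pitch) Rx(roll)).
In Python, from rig import robot, vision, job_done gives the robot as it stands (robot), with the cameras (vision) and the job as plain functions.
- The arm moves only by the tool nudge_tcp, called after "Emit:" as name(argument=value, ...), one argument or row to a line, values as JSON. Schema: {"type":"object","properties":{"segments":{"type":"object","properties":{"ax":{"type":"array","items":{"type":"number"},"minItems":1,"maxItems":5},"ay":{"type":"array","items":{"type":"number"},"minItems":1,"maxItems":5},"az":{"type":"array","items":{"type":"number"},"minItems":1,"maxItems":5},"sx":{"type":"array","items":{"type":"number"},"minItems":1,"maxItems":5},"sy":{"type":"array","items":{"type":"number"},"minItems":1,"maxItems":5},"sz":{"type":"array","items":{"type":"number"},"minItems":1,"maxItems":5},"finger_gap":{"type":"array","items":{"type":"number"},"minItems":1,"maxItems":5}},"additionalProperties":false,"required":["ax","ay","az","sx","sy","sz","finger_gap"]},"clamp_n":{"type":"number"},"only":{"type":"string"},"quiet":{"type":"boolean"},"lines":{"type":"string"}},"required":["segments"],"additionalProperties":false}. segments is an object with one list for each field, all of the same length, 1 to 5, a row being the entries at one place: ax, ay, az (a rotation vector in degrees), sx, sy, sz (the shift in m), finger_gap (the opening from 0.0 (shut) to 1.0 (fully open)); each row shifts and turns the commanded pose from where the row before left it, along the tool's axes as they then stand; what a row does not reach is not made up. A row lasts 1/8 s, in which the tool goes at most 0.0625 m and 10.7 degrees, less where a joint would pass 70% of its speed; a pose out of reach is approached as far as the arm can. The fingers move at their own pace and stop on an object; clamp_n is the grip in N (left out, the last holds). Time passes only in rows, so rows that do not move let the fingers close. The tool returns the time, the measured TCP pose, the force, the opening and the grip force at its end. only (a regular expression) keeps the lines of the reply that match it, lines (a string "A,B") keeps lines A to B, and quiet returns only ok. Input that does not fit is refused with a message, and nothing moves.
- robot.get_state(): the state, without advancing time (a new reading comes with each control period).
- vision.grab_frame(name): name is "scene" or "side" or "wrist"; returns a dict with "color" (384x512x3 uint8, red, green, blue), "fx", "fy", "cx", "cy" (pixels), "k1" (the pictures are not rectified: a ray, as slopes to the right and down, at radius r is drawn at 1 + k1 r^2 times it, then the intrinsics apply), "eye" and "rotation" of the camera in the world; the wrist camera has in their place "T_tool_cam" (4x4, takes a point from camera to tool coordinates, whose origin is the TCP and whose axes are the flange's). Camera axes: x right, y up, looking along -z (the intrinsics and any distortion apply to the point x, -y, -z); pixel columns grow to the right and rows downward; lengths in m; the calibration is good to about 2 mm. A picture is of the moment at which its call begins: read the wrist's pose just before it. There is no depth.
- job_done(): hands the job in; it is judged then, once.
The state is a dict: "clock": time; "joint_positions": joint angles; "joint_velocities": joint speeds; "tau": joint torques, N m; "ee_pos": TCP position; "orientation": TCP orientation; "contact_force": force on the tool from outside, world axes, zero at the start; "ft_torque": the same for the moment, N m; "width": opening from 0.0 (shut) to 1.0 (fully open); "gripper_force": force on a finger pad.
Only numpy, scipy, OpenCV 4.12 (cv2) and the standard library are available. Lean on these libraries where they do the work, as an engineer would, in place of code of your own. Each camera call takes 0.05 s, during which the arm holds its last target. There are 200 camera calls.

## Working session

There is one attempt and no reset: what is moved stays moved. The work goes in short steps, Python scripts to look and compute and a tool call to move; the robot and the scene stay as the last step left them, time stands still between calls to the robot, and variables do not carry over. Pictures are saved under pics/ and viewed, at most 10 in all, crops included, and the job is handed in when it is done.

```bash
ls; mkdir -p pics; cat > h.py <<'E'
import numpy as np, cv2
from rig import robot, vision, job_done
from scipy.spatial.transform import Rotation as R
def Rt(o): return R.from_euler('xyz',o,degrees=True).as_matrix()
def grab(name,fn=None):
    s=robot.get_state(); f=vision.grab_frame(name)
    if name=="wrist":
        T=np.array(f["T_tool_cam"]); r=Rt(s["orientation"])
        f["eye"]=np.array(s["ee_pos"])+r@T[:3,3]; f["rotation"]=r@T[:3,:3]
    f["eye"]=np.array(f["eye"]); f["rotation"]=np.array(f["rotation"])
    if fn: cv2.imwrite("pics/"+fn,f["color"][:,:,::-1])
    return f
def ray(f,uv):
    uv=np.atleast_2d(np.array(uv,float))
    K=np.array([[f["fx"],0,f["cx"]],[0,f["fy"],f["cy"]],[0,0,1]])
    p=cv2.undistortPointsIter(uv.reshape(-1,1,2),K,np.array([f["k1"],0,0,0.]),None,None,(3,50,1e-10)).reshape(-1,2)
    d=np.c_[p[:,0],-p[:,1],-np.ones(len(p))]@f["rotation"].T
    return d/np.linalg.norm(d,axis=1)[:,None]
def onz(f,uv,z):
    d=ray(f,uv); return f["eye"]+d*((z-f["eye"][2])/d[:,2])[:,None]
def proj(f,P):
    c=(np.atleast_2d(P)-f["eye"])@f["rotation"]; x=c[:,0]/-c[:,2]; y=-c[:,1]/-c[:,2]
    g=1+f["k1"]*(x*x+y*y); return np.c_[f["fx"]*x*g+f["cx"],f["fy"]*y*g+f["cy"]]
def tri(f1,a,f2,b):
    d1,d2=ray(f1,a)[0],ray(f2,b)[0]
    t=np.linalg.lstsq(np.c_[d1,-d2],f2["eye"]-f1["eye"],rcond=None)[0]
    p,q=f1["eye"]+t[0]*d1,f2["eye"]+t[1]*d2
    return (p+q)/2,np.linalg.norm(p-q)
def togo(P,yaw):
    "rotation vector and shift in tool axes from the pose now to TCP P, pointing down, yaw"
    s=robot.get_state(); r=Rt(s["orientation"]); g=Rt([180,0,yaw])
    return R.from_matrix(r.T@g).as_rotvec(degrees=True).round(2),(r.T@(np.array(P)-s["ee_pos"])).round(4)
E
python3 - <<'E'
from h import *
s=robot.get_state(); print({k:s[k] for k in("clock","ee_pos","orientation","width","contact_force")},robot.nose_length)
a=grab("scene");b=grab("side")
for f in(a,b): print(f["eye"],f["fx"],f["k1"],(-f["rotation"][:,2]).round(2))
cv2.imwrite("pics/scene0.png",a["color"][:,:,::-1]);cv2.imwrite("pics/side0.png",b["color"][:,:,::-1])
E
```

```text
pics
rig.py
{'clock': 0.0, 'ee_pos': array([ 0.23665523, -0.68456344,  0.30273243]), 'orientation': array([-1.79870565e+02,  6.82519129e-03,  1.90730252e+01]), 'width': 1.0014476947055946, 'contact_force': array([0.24934846, 0.01084398, 0.12377028])} 0.0726Traceback (most recent call last):
  File "<stdin>", line 4, in <module>
IndexError: too many indices for array: array is 1-dimensional, but 2 were indexed
```

```bash
sed -i 's/    f\["eye"\]=np.array(f\["eye"\]); .*/    f["eye"]=np.array(f["eye"]); q=np.array(f["rotation"]); f["rotation"]=Rt(q) if q.shape==(3,) else q/' h.py
python3 - <<'E'
from h import *
a=grab("scene","scene0.png");b=grab("side","side0.png")
for n,f in(("scene",a),("side",b)): print(vision.grab_frame(n)["rotation"],f["eye"],f["fx"],f["k1"],(-f["rotation"][:,2]).round(2))
E
```

```text
[  64.79582137    0.55387567 -139.64287933] [-0.06425814  0.71855881  0.54397996] 390.2745438186631 -0.06654887477704403 [ 0.59 -0.69 -0.43]
[  58.88460322   -1.01758437 -162.80469439] [0.21373748 1.20529499 0.8510639 ] 446.99777603938884 -0.1088947891687188 [ 0.24 -0.82 -0.52]
```

View pics/scene0.png

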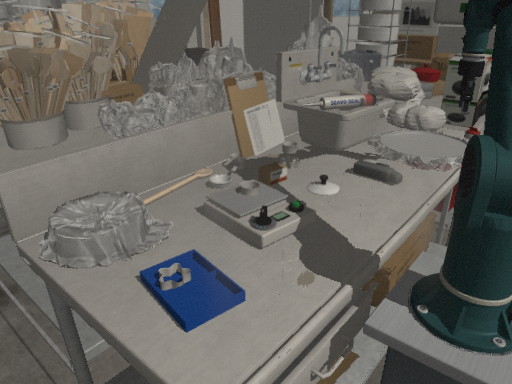

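View pics/side0.png

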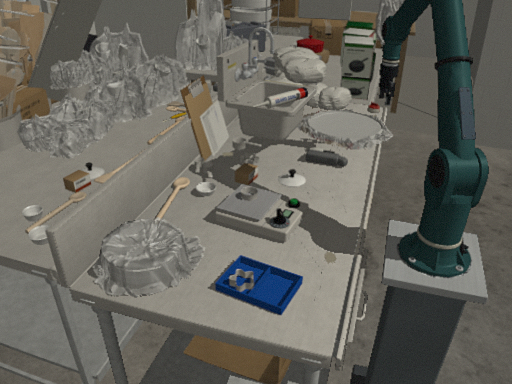

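Scene: the scale is at (250,205), cutter (249,187), knob (264,216), button (297,205), lid (323,186), tray (190,287). Side: tray (260,284), cutter (248,196), knob (281,215), button (294,203), lid (292,178).

```bash
python3 - <<'E'
from h import *
a=grab("scene");b=grab("side")
for n,u,v in(("cutter",(249,187),(248,196)),("knob",(264,212),(280,214)),("button",(297,205),(294,203)),("lidknob",(323,180),(292,173)),("tray",(190,287),(260,284)),("carton",(273,173),(245,173))):
    p,e=tri(a,u,b,v); print(n,p.round(3),e.round(4))
print(onz(a,[(143,268),(185,325),(243,293),(194,252)],.026).round(3))
s=robot.get_state();f=vision.grab_frame("wrist");print(f["T_tool_cam"],f["fx"],f["k1"])
print(togo([.62,-.2,.33],19))
E
```

```text
cutter [ 0.63  -0.053  0.064] 0.0104
knob [0.491 0.044 0.073] 0.0009
button [ 0.472 -0.075  0.05 ] 0.0041
lidknob [ 0.539 -0.323  0.026] 0.0029
tray [0.474 0.312 0.011] 0.0006
carton [ 0.722 -0.287  0.014] 0.0005
[[0.589 0.349 0.026]
 [0.383 0.401 0.026]
 [0.362 0.268 0.026]
 [0.549 0.233 0.026]]
[[-4.92695830e-04  9.64697316e-01  2.63360675e-01  6.81892712e-02]
 [ 9.99999670e-01  3.05142497e-04  7.53056695e-04 -3.92761132e-04]
 [ 6.46109238e-04  2.63360959e-01 -9.64697148e-01 -7.07528110e-02]
 [ 0.00000000e+00  0.00000000e+00  0.00000000e+00  1.00000000e+00]] 287.16143585029454 -0.04689409047350231
(array([-0.01,  0.  ,  0.07]), array([ 0.5207, -0.3334, -0.0262]))
```

Emit:
nudge_tcp(
  segments={"ax":[0,0,0,0,0],"ay":[0,0,0,0,0],"az":[0,0,0,0,0],"sx":[0.041,0.041,0.041,0.041,0.041],"sy":[-0.037,-0.037,-0.037,-0.037,-0.037],"sz":[-0.003,-0.003,-0.003,-0.003,-0.003],"finger_gap":[1,1,1,1,1]},
  clamp_n=20,
)

```text
clock: 1.08
ee_pos: [0.3711, -0.4418, 0.3193]
orientation: [180.0, -0.0, 19.1]
contact_force: [0.4, 0.5, 1.5]
width: 0.997
gripper_force: 0.0
```

Emit:
nudge_tcp(
  segments={"ax":[0,0,0,0,0],"ay":[0,0,0,0,0],"az":[0,0,0,0,0],"sx":[0.041,0.041,0.041,0.041,0.041],"sy":[-0.037,-0.037,-0.037,-0.037,-0.037],"sz":[-0.003,-0.003,-0.003,-0.003,-0.003],"finger_gap":[1,1,1,1,1]},
)

```text
clock: 1.7
ee_pos: [0.5043, -0.2, 0.3344]
orientation: [180.0, -0.0, 19.1]
contact_force: [1.1, 0.2, 0.7]
width: 0.996
gripper_force: 0.0
```

Emit:
nudge_tcp(
  segments={"ax":[0,0,0,0],"ay":[0,0,0,0],"az":[9.5,9.5,0,0],"sx":[0,0,0,0],"sy":[0,0,0,0],"sz":[0,0,0,0],"finger_gap":[1,1,1,1]},
)

```text
clock: 2.2
ee_pos: [0.5034, -0.2017, 0.334]
orientation: [180.0, -0.0, 0.2]
contact_force: [-0.1, 0.3, -0.2]
width: 0.999
gripper_force: 0.0
```

```bash
python3 -c "
from h import *
import pickle
f=grab('wrist','w1.png');pickle.dump(f,open('w1.pkl','wb'));print(togo([.49,.1,.34],0), robot.get_state()['joint_positions'])"
```

```text
(array([-0.  , -0.01,  0.15]), array([-0.0126, -0.3018, -0.006 ])) [ 15.80461285  18.63803834   1.59385901 114.17334751  -0.69738809
  47.19285082 -72.05877014]
```

View pics/w1.png

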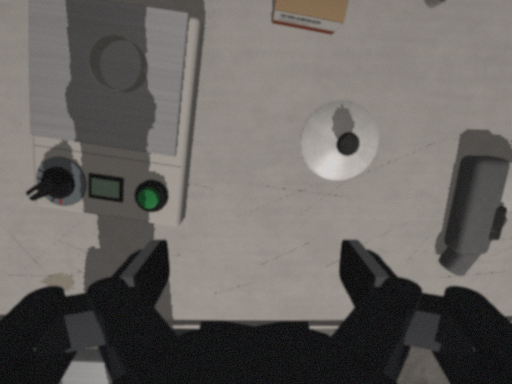

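View w1: pan upper left, cutter ring (119,65), knob (58,183), button (151,197), lid centre about (340,141) with knob (348,143), carton top.

Emit:
nudge_tcp(
  segments={"ax":[0,0,0,0,0],"ay":[0,0,0,0,0],"az":[0,0,0,0,0],"sx":[0,0,0,0,0],"sy":[-0.06,-0.06,-0.06,-0.06,-0.06],"sz":[-0.001,-0.001,-0.001,-0.001,-0.001],"finger_gap":[1,1,1,1,1]},
)

```text
clock: 2.88
ee_pos: [0.5031, 0.0999, 0.3392]
orientation: [-180.0, -0.1, 0.1]
contact_force: [0.6, -0.5, 0.1]
width: 0.997
gripper_force: 0.0
```

Emit:
nudge_tcp(
  segments={"ax":[0,0],"ay":[0,0],"az":[0,0],"sx":[0,0],"sy":[0,0],"sz":[0,0],"finger_gap":[1,1]},
)

```text
clock: 3.12
ee_pos: [0.503, 0.0978, 0.3388]
orientation: [180.0, 0.0, 0.1]
contact_force: [-0.1, 0.4, -0.7]
width: 0.999
gripper_force: 0.0
```

```bash
python3 -c "
from h import *
import pickle
f=grab('wrist','w2.png');pickle.dump(f,open('w2.pkl','wb'))
a=f['color'];cv2.imwrite('pics/w2b.png',cv2.resize(a[:,:,::-1],(800,600),interpolation=cv2.INTER_CUBIC))"
```

```text
(no output)
```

View pics/w2b.png

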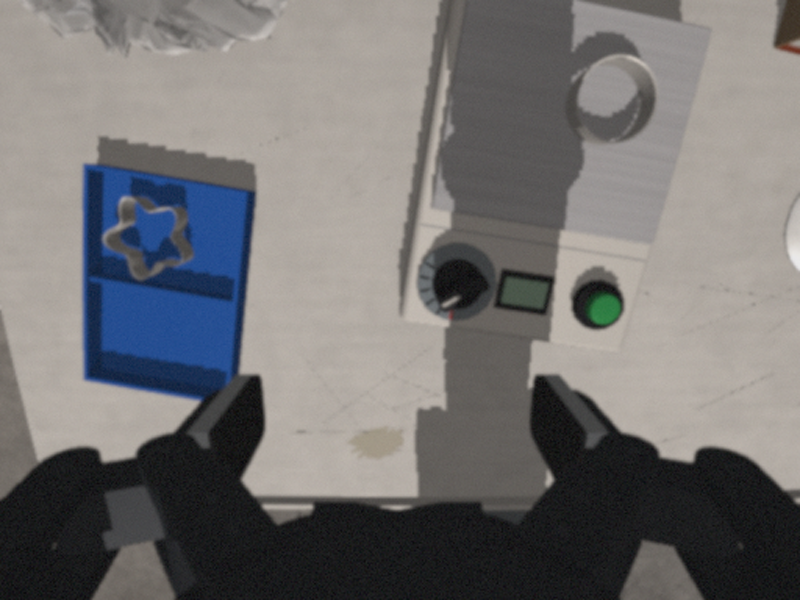

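View w2: the knob's white line runs (443,305)-(460,296) in the 800-wide picture, button top (605,308), ring upper rim about (618,95), pan corners (711,28), (651,244), (433,209), tray's empty front compartment below the divider (90-235,277-300).

```bash
python3 - <<'E'
from h import *
import pickle
a=pickle.load(open('w1.pkl','rb'));b=pickle.load(open('w2.pkl','rb'))
def blob(f,m):
    m=m.astype(np.uint8);n,l,st,c=cv2.connectedComponentsWithStats(m);i=1+st[1:,4].argmax();return c[i],st[i],(l==i).astype(np.uint8)
def green(f):
    r,g,bb=[f["color"][:,:,i].astype(int) for i in range(3)];return blob(f,(g>r+30)&(g>bb+30)&(g>60))
ga,gb=green(a),green(b);print(ga[0],ga[1],gb[0],gb[1]);B,e=tri(a,ga[0],b,gb[0]);print("button",B.round(4),e.round(4))
s=800/512
# pan corners, front ones seen in both
for n,u,v in(("panLF",(30.5,135.5),(433,209)),("panRF",(178,155),(651,244)),("knob",(60,182),(459,284)),("cut",(119,64),(617,94))):
    p,e=tri(a,u,b,np.array(v)/s);print(n,p.round(4),e.round(4))
C=onz(b,np.array([(433,209),(651,244),(711,28)])/s,.058);print("pan",C.round(4))
# tray
r,g,bb=[b["color"][:,:,i].astype(int) for i in range(3)]
c,st,m=blob(b,(bb>r+40)&(bb>g+20));print(c,st)
h=cv2.convexHull(cv2.findContours(m,0,1)[0][0]);q=cv2.approxPolyDP(h,6,True).reshape(-1,2);print(q.tolist());print(onz(b,q,.026).round(4))
# lid
g=cv2.cvtColor(a["color"],cv2.COLOR_RGB2GRAY);m=(g>0)&(g[...]>150);m[:,:290]=0;m[:90]=0;m[190:]=0;m[:,390:]=0
for t in(140,150,160,170):
    mm=(g>t);mm[:,:290]=0;mm[:90]=0;mm[190:]=0;mm[:,390:]=0
    c,st,k=blob(a,mm);ct=max(cv2.findContours(k,0,1)[0],key=len);el=cv2.fitEllipse(cv2.convexHull(ct));print(t,st,el,onz(a,el[0],.003).round(4))
print("lidknob top",onz(a,(348,143.5),.045).round(4))
E
```

```text
[149.91666667 199.02314815] [144 189  14  20 216] [386.50318471 197.6656051 ] [376 188  21  20 314]
button [ 0.4729 -0.0702  0.0608] 0.0005
panLF [0.5521 0.0712 0.0599] 0.0001
panRF [ 0.5259 -0.1068  0.0518] 0.0014
knob [0.4922 0.0482 0.0531] 0.0009
cut [ 0.6305 -0.0545  0.0752] 0.0049
pan [[ 0.5519  0.0711  0.058 ]
 [ 0.526  -0.1033  0.058 ]
 [ 0.6831 -0.1278  0.058 ]]
[105.08578124 184.15122604] [   53   105   109   151 11949]
[[54, 105], [161, 124], [151, 236], [130, 255], [54, 242]]
[[0.5887 0.3609 0.026 ]
 [0.5628 0.2204 0.026 ]
 [0.4051 0.2481 0.026 ]
 [0.3743 0.2828 0.026 ]
 [0.394  0.3963 0.026 ]]
140 [ 290  113  100   77 4488] ((343.19171142578125, 156.6508026123047), (91.2986831665039, 109.74169921875), 98.8335189819336) [[ 0.5188 -0.3259  0.003 ]]
150 [ 301  119   78   62 2849] ((339.2567443847656, 146.88519287109375), (65.37178802490234, 77.6249008178711), 74.73263549804688) [[ 0.5324 -0.3192  0.003 ]]
160 [ 304  126   73   55 2147] ((339.57061767578125, 150.71519470214844), (56.551551818847656, 72.58668518066406), 75.65650939941406) [[ 0.5271 -0.3201  0.003 ]]
170 [ 308  144   61   36 1284] ((337.0733642578125, 161.46807861328125), (35.54423141479492, 58.1204719543457), 89.64827728271484) [[ 0.5119 -0.3177  0.003 ]]
lidknob top [[ 0.5407 -0.3175  0.045 ]]
```

Emit:
nudge_tcp(
  segments={"ax":[0,0,0,0,0],"ay":[0,0,0,0,0],"az":[0,0,0,0,10.3],"sx":[0.032,0.032,0.032,0.032,0],"sy":[0.038,0.038,0.038,0.038,0],"sz":[0.022,0.022,0.022,0.022,0],"finger_gap":[1,1,1,1,1]},
)

```text
clock: 3.8
ee_pos: [0.6318, -0.0621, 0.2486]
orientation: [179.8, 0.1, -11.1]
contact_force: [-0.6, 0.9, -0.2]
width: 1.001
gripper_force: 0.0
```

Emit:
nudge_tcp(
  segments={"ax":[0,0],"ay":[0,0],"az":[0,0],"sx":[0,0],"sy":[0,0],"sz":[0,0],"finger_gap":[1,1]},
)

```text
clock: 4.05
ee_pos: [0.6309, -0.0539, 0.2511]
orientation: [180.0, 0.0, -10.1]
contact_force: [0.4, -0.4, 0.3]
width: 1.0
gripper_force: 0.0
```

```bash
python3 -c "
from h import *
import pickle
f=grab('wrist');pickle.dump(f,open('w3.pkl','wb'))
a=f['color'];cv2.imwrite('pics/w3.png',cv2.resize(a[:,:,::-1],(800,600),interpolation=cv2.INTER_CUBIC))"
```

```text
(no output)
```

View pics/w3.png

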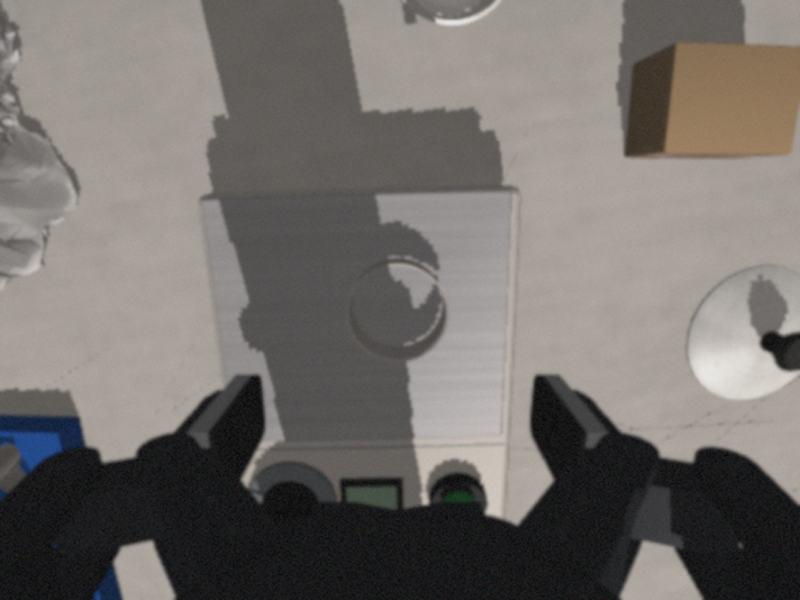

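View w3: the ring's outline spans (349-446, 255-360), centre near (398,307); pan corners (203,198), (518,188), (505,440); lid disc (690-810,265-400).

```bash
python3 - <<'E'
from h import *
import pickle
a,b,c=[pickle.load(open(f'w{i}.pkl','rb')) for i in(1,2,3)];s=800/512
for z in(.058,.07,.081):print(z,onz(c,np.array([(349,308),(446,308),(397,255),(397,360)])/s,z)[:,:2].round(4).tolist())
print(tri(a,(119,64.5),c,np.array((398,307))/s),tri(b,np.array((612,97))/s,c,np.array((398,307))/s))
P=onz(c,np.array([(203,198),(518,188),(505,440)])/s,.058);print(P.round(4),(P[0]+P[2])/2)
print(tri(b,np.array((711,28))/s,c,np.array((518,188))/s),tri(b,np.array((651,244))/s,c,np.array((505,440))/s))
for n in(.0,):print(togo([.6305,-.0545,.145],-10.3))
E
```

```text
0.058 [[0.6305, -0.0228], [0.62, -0.0811], [0.6574, -0.0574], [0.5918, -0.0456]]
0.07 [[0.6335, -0.0247], [0.6236, -0.0804], [0.6592, -0.0577], [0.5966, -0.0465]]
0.081 [[0.6363, -0.0264], [0.6268, -0.0797], [0.6609, -0.058], [0.601, -0.0473]]
(array([ 0.62869937, -0.05258036,  0.0696661 ]), np.float64(0.0008568744399870596)) (array([ 0.63067561, -0.05259158,  0.07366204]), np.float64(0.0015036636333662246))
[[ 0.7101  0.0473  0.058 ]
 [ 0.6833 -0.1324  0.058 ]
 [ 0.5223 -0.1066  0.058 ]] [ 0.61621203 -0.0296844   0.058     ]
(array([ 0.68403   , -0.13280748,  0.05210747]), np.float64(0.0029214998496780425)) (array([ 0.52479845, -0.10481261,  0.0589694 ]), np.float64(0.004288000715398896))
(array([-0.01, -0.01,  0.2 ]), array([-0.0002,  0.0012,  0.1063]))
```

Emit:
nudge_tcp(
  segments={"ax":[0,0,0,0],"ay":[0,0,0,0],"az":[0,0,0,0],"sx":[0,0,0,0],"sy":[0,0,0,0],"sz":[0.055,0.045,0.013,0],"finger_gap":[1,1,1,1]},
)

```text
clock: 4.6
ee_pos: [0.6313, -0.0531, 0.138]
orientation: [-180.0, 0.0, -10.2]
contact_force: [1.0, -0.2, 0.0]
width: 1.002
gripper_force: 0.0
```

Emit:
nudge_tcp(
  segments={"ax":[0,0,0,0],"ay":[0,0,0,0],"az":[0,0,0,0],"sx":[0,0,0,0],"sy":[0,0,0,0],"sz":[0,0,0,0],"finger_gap":[0.6,0.5,0.5,0.5]},
  clamp_n=20,
)

```text
clock: 5.1
ee_pos: [0.6325, -0.0534, 0.1401]
orientation: [-180.0, -0.2, -10.2]
contact_force: [-0.1, 0.5, 6.8]
width: 0.646
gripper_force: 20.8
```

Emit:
nudge_tcp(
  segments={"ax":[0,0,0,0],"ay":[0,0,0,0],"az":[0,0,0,0],"sx":[0,0,0,0],"sy":[0,0,0,0],"sz":[-0.004,-0.05,-0.06,0],"finger_gap":[0.5,0.5,0.5,0.5]},
)

```text
clock: 5.6
ee_pos: [0.6345, -0.0538, 0.2577]
orientation: [-179.9, -0.7, -10.2]
contact_force: [-0.2, 0.1, -1.4]
width: 0.649
gripper_force: 21.7
```

```bash
python3 -c "
from h import *
import pickle
f=grab('wrist');pickle.dump(f,open('w4.pkl','wb'))
a=f['color'];cv2.imwrite('pics/w4.png',a[:,:,::-1])
print(togo([.4302,.3172,.25],-10.3))"
```

```text
(array([-0.05, -0.33,  0.06]), array([-0.2651, -0.3289,  0.0036]))
```

View pics/w4.png

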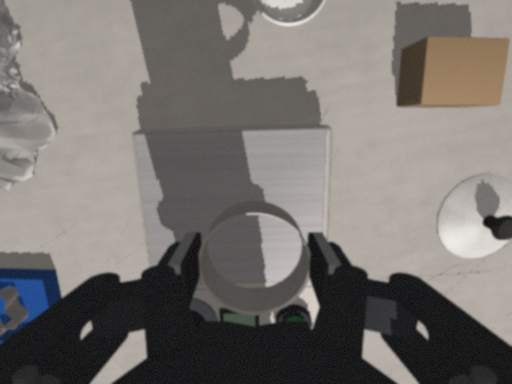

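View w4: the ring is held level between the pads, centre (254,262), pan empty.

Emit:
nudge_tcp(
  segments={"ax":[0,0,0,0],"ay":[0,0,0,0],"az":[0,0,0,0],"sx":[-0.033,-0.033,-0.033,-0.033],"sy":[-0.041,-0.041,-0.041,-0.041],"sz":[0,0,0,0],"finger_gap":[0.5,0.5,0.5,0.5]},
)

```text
clock: 6.15
ee_pos: [0.5285, 0.1325, 0.2504]
orientation: [179.9, 0.2, -10.2]
contact_force: [1.3, 0.4, 0.4]
width: 0.648
gripper_force: 21.7
```

Emit:
nudge_tcp(
  segments={"ax":[0,0,0,0,0],"ay":[0,0,0,0,0],"az":[0,0,0,0,0],"sx":[-0.033,-0.033,-0.033,-0.033,0],"sy":[-0.041,-0.041,-0.041,-0.041,0],"sz":[0,0,0,0,0],"finger_gap":[0.5,0.5,0.5,0.5,0.5]},
)

```text
clock: 6.78
ee_pos: [0.4259, 0.3207, 0.2506]
orientation: [-180.0, 0.2, -9.7]
contact_force: [0.5, -0.6, 0.1]
width: 0.65
gripper_force: 21.7
```

Emit:
nudge_tcp(
  segments={"ax":[0,0],"ay":[0,0],"az":[0,0],"sx":[0,0],"sy":[0,0],"sz":[0,0],"finger_gap":[0.5,0.5]},
)

```text
clock: 7.02
ee_pos: [0.4303, 0.3144, 0.2513]
orientation: [179.9, 0.0, -10.4]
contact_force: [-0.8, -0.8, 0.7]
width: 0.648
gripper_force: 21.7
```

```bash
python3 - <<'E'
from h import *
import pickle
b=grab("wrist");pickle.dump(b,open('w5.pkl','wb'))
r,g,bb=[b["color"][:,:,i].astype(int) for i in range(3)]
m=((bb>r+40)&(bb>g+20)).astype(np.uint8);n,l,st,c=cv2.connectedComponentsWithStats(m);print(st[1:][st[1:,4]>300])
h=cv2.convexHull(np.argwhere(m)[:,::-1].astype(np.int32));q=cv2.approxPolyDP(h,5,True).reshape(-1,2);print(q.tolist());print(onz(b,q,.026).round(4))
print(togo([.4302,.3172,.10],-10.3),robot.get_state()["ee_pos"])
E
```

```text
[[  175    29   149   201 24715]
 [  218   216    74    14   663]]
[[323, 30], [313, 228], [189, 229], [175, 31]]
[[0.5641 0.2248 0.026 ]
 [0.369  0.2602 0.026 ]
 [0.3927 0.3953 0.026 ]
 [0.5885 0.3616 0.026 ]]
(array([ 0.08,  0.02, -0.11]), array([-0.0007, -0.0029,  0.1514])) [0.43040605 0.31444646 0.25143199]
```

Emit:
nudge_tcp(
  segments={"ax":[0,0,0,0,0],"ay":[0,0,0,0,0],"az":[0,0,0,0,0],"sx":[0,0,0,0,0],"sy":[-0.005,0,0,0,0],"sz":[0.05,0.055,0.045,0.005,0],"finger_gap":[0.5,0.5,0.5,0.5,0.5]},
)

```text
clock: 7.7
ee_pos: [0.4314, 0.3208, 0.0975]
orientation: [-180.0, -0.0, -10.3]
contact_force: [0.7, -0.2, 0.0]
width: 0.652
gripper_force: 21.7
```

Emit:
nudge_tcp(
  segments={"ax":[0,0,0],"ay":[0,0,0],"az":[0,0,0],"sx":[0,0,0],"sy":[0,0,0],"sz":[0.004,0.004,0],"finger_gap":[0.5,0.5,0.5]},
)

```text
clock: 8.07
ee_pos: [0.4308, 0.3214, 0.0894]
orientation: [-180.0, -0.0, -10.2]
contact_force: [-0.4, -0.2, -0.5]
width: 0.653
gripper_force: 21.7
```

Emit:
nudge_tcp(
  segments={"ax":[0,0],"ay":[0,0],"az":[0,0],"sx":[0,0],"sy":[0,0],"sz":[0.003,0],"finger_gap":[0.5,0.5]},
)

```text
clock: 8.32
ee_pos: [0.4308, 0.3214, 0.0861]
orientation: [-180.0, -0.0, -10.2]
contact_force: [-0.1, 0.8, 2.5]
width: 0.647
gripper_force: 21.9
```

Emit:
nudge_tcp(
  segments={"ax":[0,0],"ay":[0,0],"az":[0,0],"sx":[0,0],"sy":[0,0],"sz":[0.002,0],"finger_gap":[0.5,0.5]},
)

```text
clock: 8.57
ee_pos: [0.4308, 0.3214, 0.0859]
orientation: [-180.0, -0.0, -10.2]
contact_force: [-2.7, -1.5, 20.3]
width: 0.65
gripper_force: 23.3
```

Emit:
nudge_tcp(
  segments={"ax":[0,0,0,0,0],"ay":[0,0,0,0,0],"az":[0,0,0,0,0],"sx":[0,0,0,0,0],"sy":[0,0,0,0,0],"sz":[-0.0015,0,0,0,-0.01],"finger_gap":[0.5,0.75,0.85,0.85,0.85]},
)

```text
clock: 9.2
ee_pos: [0.4302, 0.3208, 0.0949]
orientation: [179.9, 0.1, -10.2]
contact_force: [0.2, 0.2, 0.9]
width: 0.853
gripper_force: 0.0
```

Emit:
nudge_tcp(
  segments={"ax":[0,0,0,0],"ay":[0,0,0,0],"az":[0,0,0,0],"sx":[0,0,0,0],"sy":[0,0,0,0],"sz":[-0.055,-0.055,0,0],"finger_gap":[0.85,0.85,0.85,0.85]},
)

```text
clock: 9.7
ee_pos: [0.4303, 0.3209, 0.2056]
orientation: [-180.0, -0.0, -10.2]
contact_force: [-0.3, -0.2, -0.7]
width: 0.85
gripper_force: 0.0
```

```bash
python3 - <<'E'
from h import *
import pickle
b=grab("wrist");pickle.dump(b,open('w6.pkl','wb'));s=robot.get_state();print(s["ee_pos"],s["orientation"],s["joint_positions"])
cv2.imwrite('pics/w6.png',b["color"][:,:,::-1])
print(togo([.43,.05,.21],-10.3))
E
```

```text
[0.42996617 0.32064476 0.2047904 ] [ 1.79922927e+02  6.35989463e-02 -1.02245862e+01] [-4.14464604e+01  2.87154419e+01 -1.41600278e-01  1.20861715e+02
  1.29408868e-01  3.05228792e+01 -1.41906783e+02]
(array([0.08, 0.06, 0.08]), array([ 0.0481,  0.2663, -0.0049]))
```

View pics/w6.png

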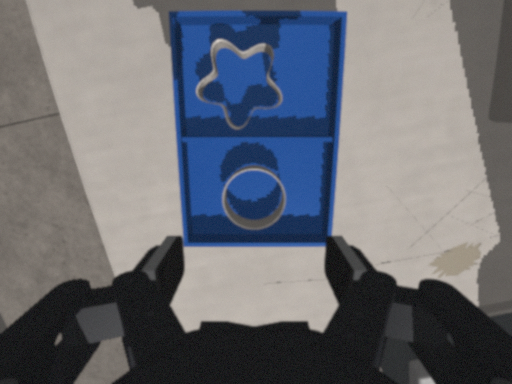

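View w6: the ring lies flat in the empty front compartment, centre (254,198), clear of the walls and divider.

Emit:
nudge_tcp(
  segments={"ax":[0,0,0,0,0],"ay":[0,0,0,0,0],"az":[0,0,0,0,0],"sx":[0.0216,0.0216,0.0216,0.0216,0.0216],"sy":[0.0514,0.0514,0.0514,0.0514,0.0514],"sz":[-0.004,-0.004,-0.004,-0.004,-0.004],"finger_gap":[0.85,0.85,0.85,0.85,0.85]},
)

```text
clock: 10.38
ee_pos: [0.4905, 0.0472, 0.2239]
orientation: [179.9, 0.2, -10.2]
contact_force: [1.8, -0.2, 0.4]
width: 0.852
gripper_force: 0.0
```

Emit:
nudge_tcp(
  segments={"ax":[0,0],"ay":[0,0],"az":[0,0],"sx":[0,0],"sy":[0,0],"sz":[0,0],"finger_gap":[0.5,0.5]},
)

```text
clock: 10.62
ee_pos: [0.4905, 0.0492, 0.2242]
orientation: [180.0, 0.2, -10.3]
contact_force: [0.2, -0.2, -0.7]
width: 0.5
gripper_force: 0.0
```

```bash
python3 - <<'E'
from h import *
import pickle
b=grab("wrist");pickle.dump(b,open('w7.pkl','wb'));s=robot.get_state();print(s["ee_pos"],s["orientation"])
p=proj(b,[.4911,.0484,.08])[0];print(p)
x,y=int(p[0]-75),int(p[1]-55);x=max(x,0);y=max(y,0);c=b["color"][y:y+110,x:x+150,::-1];print(x,y)
cv2.imwrite('pics/w7.png',cv2.resize(c,None,fx=5,fy=5,interpolation=cv2.INTER_CUBIC))
E
```

```text
[0.49045633 0.05026652 0.22435033] [ 1.79995999e+02  1.46494017e-01 -1.01254982e+01]
[256.40947888 205.26655867]
181 150
```

View pics/w7.png

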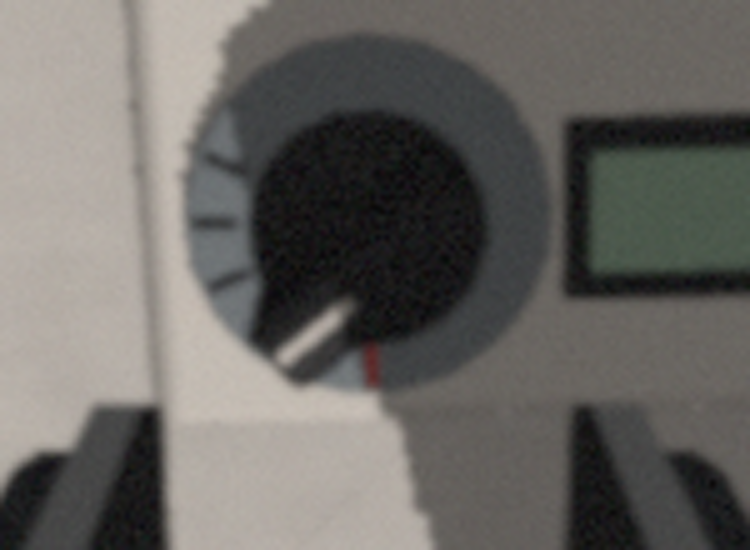

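View w7: the white line runs (280,362)-(350,302) in the 5x crop (offset 181,150); red tick (373,365), grey base spans (187-548, 35-390).

```bash
python3 - <<'E'
from h import *
import pickle
b=pickle.load(open('w7.pkl','rb'));o=np.array([181,150])
p=onz(b,np.array([(280,362),(350,302)])/5+o,.088);print(p.round(4))
d=p[0]-p[1];ang=np.degrees(np.arctan2(d[1],d[0]));print("line dir",ang,"knob deg",171.3-ang)
print("base",onz(b,np.array([(367.5,212)])/5+o,.048).round(4),"tick",onz(b,np.array([(373,365)])/5+o,.05).round(4))
k=np.array([.4911,.0484]);print("dist of axis off line",np.cross(d[:2]/np.linalg.norm(d[:2]),k-p[1][:2]), np.linalg.norm(p[0][:2]-k))
print(togo([.4911,.0484,.2],ang-180))
E
```

```text
[[0.4827 0.0651 0.088 ]
 [0.4903 0.0528 0.088 ]]
line dir 121.72273647473594 knob deg 49.57726352526407
base [[0.4933 0.0495 0.048 ]] tick [[0.4653 0.0535 0.05  ]]
dist of axis off line 0.0016151976643964316 0.018700479218335554
(array([ 0.07,  0.14, 48.15]), array([0.001 , 0.0017, 0.0243]))<stdin>:7: DeprecationWarning: Arrays of 2-dimensional vectors are deprecated. Use arrays of 3-dimensional vectors instead. (deprecated in NumPy 2.0)
```

Emit:
nudge_tcp(
  segments={"ax":[0,0,0,0,0],"ay":[0,0,0,0,0],"az":[9.6,9.6,9.6,9.6,9.6],"sx":[0.0015,0,0,0,0],"sy":[0.001,0,0,0,0],"sz":[0.006,0.006,0.006,0.006,0],"finger_gap":[0.5,0.5,0.5,0.5,0.5]},
)

```text
clock: 11.3
ee_pos: [0.4916, 0.0503, 0.2004]
orientation: [179.9, 0.1, -58.3]
contact_force: [-0.0, -0.2, 0.5]
width: 0.503
gripper_force: 0.0
```

Emit:
nudge_tcp(
  segments={"ax":[0,0],"ay":[0,0],"az":[0,0],"sx":[0,0],"sy":[0,0],"sz":[0,0],"finger_gap":[0.5,0.5]},
)

```text
clock: 11.55
ee_pos: [0.4923, 0.0492, 0.2012]
orientation: [180.0, 0.0, -57.9]
contact_force: [-0.3, 0.1, -0.0]
width: 0.502
gripper_force: 0.0
```

```bash
python3 -c "
from h import *
print(togo([.4918,.0489,.148],-58.3),robot.get_state()['joint_positions'][6])"
```

```text
(array([0.02, 0.03, 0.35]), array([-0.    ,  0.0005,  0.0532])) -147.14262062838165
```

Emit:
nudge_tcp(
  segments={"ax":[0,0,0],"ay":[0,0,0],"az":[0,0,0],"sx":[0,0,0],"sy":[0,0,0],"sz":[0.035,0.018,0],"finger_gap":[0.5,0.5,0.5]},
)

```text
clock: 11.92
ee_pos: [0.4918, 0.048, 0.1474]
orientation: [179.9, 0.1, -58.1]
contact_force: [0.4, -0.3, 0.1]
width: 0.499
gripper_force: 0.0
```

Emit:
nudge_tcp(
  segments={"ax":[0,0,0,0,0],"ay":[0,0,0,0,0],"az":[0,0,0,0,0],"sx":[0,0,0,0,0],"sy":[0,0,0,0,0],"sz":[0,0,0,0,0],"finger_gap":[0.1,0.1,0.1,0.1,0.1]},
  clamp_n=30,
)

```text
clock: 12.55
ee_pos: [0.4924, 0.0473, 0.1493]
orientation: [-180.0, -0.0, -58.2]
contact_force: [-1.3, -1.7, 5.9]
width: 0.152
gripper_force: 31.7
```

Emit:
nudge_tcp(
  segments={"ax":[0,0,0,0,0],"ay":[0,0,0,0,0],"az":[0,-8,-8,-8,-8],"sx":[0,0,0,0,0],"sy":[0,0,0,0,0],"sz":[-0.002,0,0,0,0],"finger_gap":[0.1,0.1,0.1,0.1,0.1]},
)

```text
clock: 13.18
ee_pos: [0.4929, 0.0481, 0.1495]
orientation: [-180.0, -0.0, -26.0]
contact_force: [1.6, -0.4, -14.6]
width: 0.15
gripper_force: 31.2
```

Emit:
nudge_tcp(
  segments={"ax":[0,0,0,0],"ay":[0,0,0,0],"az":[-8,-6,0,0],"sx":[0,0,0,0],"sy":[0,0,0,0],"sz":[0,0,0,0],"finger_gap":[0.1,0.1,0.1,0.1]},
)

```text
clock: 13.68
ee_pos: [0.4929, 0.0484, 0.1496]
orientation: [-180.0, -0.0, -12.3]
contact_force: [4.0, 1.6, -22.3]
width: 0.153
gripper_force: 30.2
```

```bash
python3 -c "
from h import *
print(robot.get_state()['ft_torque'],robot.get_state()['contact_force'])"
```

```text
[ 0.36348773 -0.89759672  0.02116074] [  4.03370659   1.55665651 -22.28629877]
```

Emit:
nudge_tcp(
  segments={"ax":[0,0,0,0],"ay":[0,0,0,0],"az":[0,-2,-2,0],"sx":[0,0,0,0],"sy":[0,0,0,0],"sz":[0.0015,0,0,0],"finger_gap":[0.1,0.1,0.1,0.1]},
)

```text
clock: 14.18
ee_pos: [0.493, 0.0484, 0.1494]
orientation: [-179.9, -0.1, -8.2]
contact_force: [2.2, 4.5, -3.0]
width: 0.151
gripper_force: 32.5
```

```bash
python3 -c "
from h import *
print(robot.get_state()['ft_torque'],robot.get_state()['contact_force'])"
```

```text
[ 0.96270514 -0.25560864 -0.22210606] [ 2.2043775   4.49486136 -3.01909975]
```

Emit:
nudge_tcp(
  segments={"ax":[0,0,0],"ay":[0,0,0],"az":[-2,-2,0],"sx":[0,0,0],"sy":[0,0,0],"sz":[0,0,0],"finger_gap":[0.1,0.1,0.1]},
)

```text
clock: 14.55
ee_pos: [0.4936, 0.0483, 0.1495]
orientation: [-179.9, -0.1, -4.3]
contact_force: [1.6, 4.7, -1.1]
width: 0.151
gripper_force: 47.2
```

```bash
python3 -c "
from h import *
print(robot.get_state()['ft_torque'],robot.get_state()['contact_force'])"
```

```text
[ 1.05990122 -0.41078965 -0.54279793] [ 1.62765628  4.66911598 -1.11488353]
```

Emit:
nudge_tcp(
  segments={"ax":[0,0,0,0,0],"ay":[0,0,0,0,0],"az":[0,0,0,0,0],"sx":[0,0,0,0,0],"sy":[0,0,0,0,0],"sz":[0,0,0,-0.04,-0.04],"finger_gap":[0.5,0.5,0.5,0.5,0.5]},
)

```text
clock: 15.18
ee_pos: [0.4918, 0.0473, 0.2293]
orientation: [179.9, 0.1, -4.2]
contact_force: [0.9, 0.5, 0.2]
width: 0.501
gripper_force: 0.0
```

Emit:
nudge_tcp(
  segments={"ax":[0,0],"ay":[0,0],"az":[4.4,0],"sx":[0,0],"sy":[0,0],"sz":[0,0],"finger_gap":[0,0]},
)

```text
clock: 15.42
ee_pos: [0.4923, 0.0474, 0.2293]
orientation: [180.0, -0.0, -8.6]
contact_force: [-0.1, -0.6, 0.0]
width: 0.083
gripper_force: 0.0
```

```bash
python3 - <<'E'
from h import *
import pickle
b=grab("wrist");pickle.dump(b,open('w8.pkl','wb'));s=robot.get_state();print(s["ee_pos"],s["orientation"])
p=proj(b,[.4922,.0489,.08])[0]
x,y=int(p[0]-75),max(int(p[1]-55),0);c=b["color"][y:y+110,x:x+150,::-1];print(x,y)
cv2.imwrite('pics/w8.png',cv2.resize(c,None,fx=5,fy=5,interpolation=cv2.INTER_CUBIC))
print(togo([.4729,-.0702,.19],-8.7))
E
```

```text
[0.4920903  0.047464   0.22879903] [ 1.79956070e+02  3.86107715e-02 -8.55646162e+00]
178 150
(array([0.04, 0.04, 0.14]), array([-0.0014,  0.1192,  0.0389]))
```

View pics/w8.png

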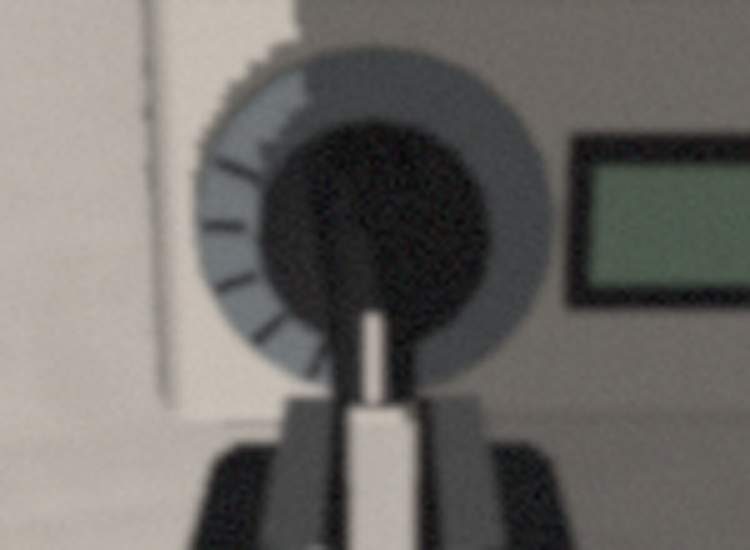

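View w8: the white line (372,315-400) points straight at the front tick; the knob is at its stop.

Emit:
nudge_tcp(
  segments={"ax":[0,0,0,0,0],"ay":[0,0,0,0,0],"az":[0,0,0,0,0],"sx":[-0.001,0,0,0,0],"sy":[0.06,0.059,0,0,0],"sz":[0,0,0.035,0.03,0],"finger_gap":[0,0,0,0,0]},
)

```text
clock: 16.1
ee_pos: [0.4719, -0.0698, 0.1618]
orientation: [180.0, 0.4, -8.6]
contact_force: [-1.2, 0.1, 0.4]
width: -0.005
gripper_force: 0.0
```

Emit:
nudge_tcp(
  segments={"ax":[0,0,0],"ay":[0,0,0],"az":[0,0,0],"sx":[0,0,0],"sy":[0,0,0],"sz":[0.005,0.004,0],"finger_gap":[0,0,0]},
)

```text
clock: 16.48
ee_pos: [0.4739, -0.0695, 0.1553]
orientation: [-180.0, -0.0, -8.6]
contact_force: [0.6, -0.7, -0.3]
width: -0.0
gripper_force: 0.0
```

Emit:
nudge_tcp(
  segments={"ax":[0,0],"ay":[0,0],"az":[0,0],"sx":[0,0],"sy":[0,0],"sz":[0.004,0],"finger_gap":[0,0]},
)

```text
clock: 16.73
ee_pos: [0.4737, -0.0696, 0.1509]
orientation: [180.0, 0.0, -8.6]
contact_force: [0.1, -0.2, 0.2]
width: -0.0
gripper_force: 0.0
```

Emit:
nudge_tcp(
  segments={"ax":[0,0],"ay":[0,0],"az":[0,0],"sx":[0,0],"sy":[0,0],"sz":[0.003,0],"finger_gap":[0,0]},
)

```text
clock: 16.98
ee_pos: [0.4736, -0.0697, 0.1477]
orientation: [180.0, 0.0, -8.6]
contact_force: [0.3, -0.2, -0.0]
width: 0.004
gripper_force: 0.0
```

Emit:
nudge_tcp(
  segments={"ax":[0,0],"ay":[0,0],"az":[0,0],"sx":[0,0],"sy":[0,0],"sz":[0.003,0],"finger_gap":[0,0]},
)

```text
clock: 17.23
ee_pos: [0.4736, -0.0697, 0.1447]
orientation: [180.0, 0.0, -8.6]
contact_force: [-0.7, -0.2, -0.4]
width: -0.001
gripper_force: 0.0
```

Emit:
nudge_tcp(
  segments={"ax":[0,0],"ay":[0,0],"az":[0,0],"sx":[0,0],"sy":[0,0],"sz":[0.002,0],"finger_gap":[0,0]},
)

```text
clock: 17.48
ee_pos: [0.4736, -0.0697, 0.1428]
orientation: [180.0, 0.0, -8.6]
contact_force: [-0.4, -0.3, 0.2]
width: 0.004
gripper_force: 0.0
```

Emit:
nudge_tcp(
  segments={"ax":[0,0],"ay":[0,0],"az":[0,0],"sx":[0,0],"sy":[0,0],"sz":[0.003,0],"finger_gap":[0,0]},
)

```text
clock: 17.73
ee_pos: [0.4736, -0.0697, 0.1397]
orientation: [180.0, 0.0, -8.6]
contact_force: [0.0, 0.2, 0.1]
width: 0.002
gripper_force: 0.0
```

Emit:
nudge_tcp(
  segments={"ax":[0,0],"ay":[0,0],"az":[0,0],"sx":[0,0],"sy":[0,0],"sz":[0.003,0],"finger_gap":[0,0]},
)

```text
clock: 17.98
ee_pos: [0.4738, -0.0697, 0.1369]
orientation: [180.0, -0.0, -8.6]
contact_force: [0.3, -0.7, 2.0]
width: 0.001
gripper_force: 1.2
```

Emit:
nudge_tcp(
  segments={"ax":[0,0],"ay":[0,0],"az":[0,0],"sx":[0,0],"sy":[0,0],"sz":[0.003,0],"finger_gap":[0,0]},
)

```text
clock: 18.23
ee_pos: [0.4738, -0.0697, 0.1339]
orientation: [180.0, -0.0, -8.6]
contact_force: [-0.6, -0.4, 4.7]
width: -0.001
gripper_force: 2.0
```

Emit:
nudge_tcp(
  segments={"ax":[0,0],"ay":[0,0],"az":[0,0],"sx":[0,0],"sy":[0,0],"sz":[0.002,0],"finger_gap":[0,0]},
)

```text
clock: 18.48
ee_pos: [0.4738, -0.0697, 0.1326]
orientation: [180.0, -0.0, -8.6]
contact_force: [-1.5, -0.6, 11.6]
width: -0.001
gripper_force: 5.7
```

Emit:
nudge_tcp(
  segments={"ax":[0,0],"ay":[0,0],"az":[0,0],"sx":[0,0],"sy":[0,0],"sz":[0.001,0],"finger_gap":[0,0]},
)

```text
clock: 18.73
ee_pos: [0.4738, -0.0697, 0.1324]
orientation: [180.0, -0.0, -8.6]
contact_force: [-2.8, 1.0, 21.7]
width: 0.006
gripper_force: 10.4
```

Emit:
nudge_tcp(
  segments={"ax":[0,0,0],"ay":[0,0,0],"az":[0,0,0],"sx":[0,0,0],"sy":[0,0,0],"sz":[-0.02,-0.05,-0.05],"finger_gap":[0,0,0.8]},
)

```text
clock: 19.1
ee_pos: [0.4732, -0.0696, 0.2516]
orientation: [180.0, 0.1, -8.6]
contact_force: [1.0, -0.3, 0.2]
width: 0.198
gripper_force: 0.0
```

```bash
python3 -c "
from h import *
print(togo([.54,-.318,.25],-8.7))"
```

```text
(array([0.  , 0.1 , 0.07]), array([0.1033, 0.2355, 0.0014]))
```

Emit:
nudge_tcp(
  segments={"ax":[0,0,0,0,0],"ay":[0,0,0,0,0],"az":[0,0,0,0,0],"sx":[0.0206,0.0206,0.0206,0.0206,0.0206],"sy":[0.047,0.047,0.047,0.047,0.047],"sz":[0,0,0,0,0],"finger_gap":[1,1,1,1,1]},
)

```text
clock: 19.73
ee_pos: [0.5403, -0.3189, 0.2502]
orientation: [-180.0, 0.0, -8.6]
contact_force: [0.2, 0.4, -0.6]
width: 1.0
gripper_force: 0.0
```

Emit:
nudge_tcp(
  segments={"ax":[0,0],"ay":[0,0],"az":[0,0],"sx":[0,0],"sy":[0,0],"sz":[0,0],"finger_gap":[1,1]},
)

```text
clock: 19.98
ee_pos: [0.5397, -0.3167, 0.25]
orientation: [-179.9, 0.1, -8.6]
contact_force: [-0.1, -0.1, -1.1]
width: 0.999
gripper_force: 0.0
```

```bash
python3 - <<'E'
from h import *
import pickle
b=grab("wrist");pickle.dump(b,open('w9.pkl','wb'));s=robot.get_state();print(s["ee_pos"],s["orientation"])
g=cv2.cvtColor(b["color"],cv2.COLOR_RGB2GRAY);roi=np.zeros_like(g);roi[100:300,170:350]=1
m=((g<55)&(roi>0)).astype(np.uint8);n,l,st,c=cv2.connectedComponentsWithStats(m)
for i in range(1,n):
    if st[i,4]>80:print("dark",st[i],c[i].round(1),onz(b,c[i],.04).round(4))
for t in(150,165,180):
    m=((g>t)&(roi>0)).astype(np.uint8);n,l,st,c=cv2.connectedComponentsWithStats(m);i=1+st[1:,4].argmax();print(t,st[i],c[i].round(1))
sub=cv2.resize(g[110:270:10,170:340:8],None,fx=1,fy=1);print(sub)
E
```

```text
[ 0.5398866  -0.31579525  0.25020363] [-1.79912128e+02  9.70806231e-02 -8.54494343e+00]
dark [245 172  27  27 552] [257.7 184.9] [[ 0.5413 -0.3191  0.04  ]]
dark [340 241  10  54 423] [345.2 264.8] [[ 0.4381 -0.4006  0.04  ]]
150 [ 216  167   89   58 2751] [263.9 198.4]
165 [ 234  189   62   35 1239] [264.4 208. ]
180 [247 194  36  26 587] [265.2 207.4]
[[129 129 126 128 129 127 128 126 127 126 127 128 126 128 129 128 129 128
  127 131 128 130]
 [128 131 132 131 133 131 128 128 128 129 129 129 130 132 129 129 129 130
  132 127 129 129]
 [130 130 131 131 129 129 130 130 129 125 121 116 123 125 130 127 129 129
  131 130 127 129]
 [132 131 130 129 130 127 129 121 123 120  89 117 134 128 128 129 131 129
  132 128 128 129]
 [133 132 132 126 128 130 123 127 129  93  95  96 136 138 135 132 131 129
  131 127 12
[... 330 characters left out ...]
9  42  41 172 159 157 155 132
  132 129 123 131]
 [131 131 127 130 128 131 151 156 158 168 176 149 193 191 180 171 157 133
  125 132 131 132]
 [131 130 130 131 128 129 129 158 165 172 184 192 195 189 178 162 127 132
  133 132 132 133]
 [130 132 132 134 131 134 130 127 132 162 171 179 178 163 131 133 132 131
  133 135 133 135]
 [131 131 133 135 129 129 129 129 129 122 129 128 131 132 133 131 134 132
  135 135 132 133]
 [130 129 130 134 127 131 130 123 126 127 128 120 110 124 124 132 133 136
  133 134 132 133]
 [130 134 133 132 133 132 131 130 128 131 132 134 134 134 134 135 133 134
  135 135 137 134]
 [121 133 132 129 130 132 132 134 130 130 132 133 132 133 134 135 134 137
  137 135 136 125]]
```

```bash
python3 - <<'E'
from h import *
import pickle
a,b=[pickle.load(open(f'w{i}.pkl','rb')) for i in(1,9)]
g=cv2.cvtColor(a["color"],cv2.COLOR_RGB2GRAY);m=(g<50).astype(np.uint8);n,l,st,c=cv2.connectedComponentsWithStats(m);i=l[143,348];print(st[i],c[i])
p,e=tri(a,c[i],b,(257.7,184.9));print(p.round(4),e.round(4))
gb=cv2.cvtColor(b["color"],cv2.COLOR_RGB2GRAY);m=((gb>138)).astype(np.uint8);n,l,st,c=cv2.connectedComponentsWithStats(m);i=l[200,265];print(st[i],onz(b,[(st[i][0]+st[i][2]/2,185),(258,st[i][1]+st[i][3])],.003).round(4))
print(togo([p[0],p[1],.094],-8.7))
E
```

```text
[338 133  19  21 316] [347.12025316 142.92405063]
[ 0.5406 -0.319   0.037 ] 0.0003
[ 211  148   96   77 4185] [[ 0.5322 -0.3196  0.003 ]
 [ 0.4844 -0.3114  0.003 ]]
(array([-0.09,  0.1 ,  0.15]), array([0.0015, 0.0033, 0.1562]))
```

Emit:
nudge_tcp(
  segments={"ax":[0,0,0,0,0],"ay":[0,0,0,0,0],"az":[0,0,0,0,0],"sx":[0.0015,0,0,0,0],"sy":[0.003,0,0,0,0],"sz":[0.055,0.055,0.035,0.009,0],"finger_gap":[1,0.8,0.6,0.6,0.6]},
)

```text
clock: 20.65
ee_pos: [0.5417, -0.3195, 0.0972]
orientation: [-180.0, 0.0, -8.5]
contact_force: [-0.6, -0.3, 1.2]
width: 0.606
gripper_force: 0.0
```

Emit:
nudge_tcp(
  segments={"ax":[0,0,0,0],"ay":[0,0,0,0],"az":[0,0,0,0],"sx":[0,0,0,0],"sy":[0,0,0,0],"sz":[0,0,0,0],"finger_gap":[0.2,0.2,0.2,0.2]},
  clamp_n=40,
)

```text
clock: 21.15
ee_pos: [0.5425, -0.3209, 0.099]
orientation: [180.0, -0.2, -8.6]
contact_force: [-1.5, 1.9, 6.9]
width: 0.309
gripper_force: 39.0
```

Emit:
nudge_tcp(
  segments={"ax":[0,0,0],"ay":[0,0,0],"az":[0,0,0],"sx":[0,0,0],"sy":[0,0,0],"sz":[-0.005,-0.03,0],"finger_gap":[0.2,0.2,0.2]},
)

```text
clock: 21.52
ee_pos: [0.5425, -0.3216, 0.1341]
orientation: [179.9, -0.3, -8.6]
contact_force: [0.3, 0.1, -0.9]
width: 0.312
gripper_force: 39.6
```

Emit:
nudge_tcp(
  segments={"ax":[0,0,0,0],"ay":[0,0,0,0],"az":[0,0,0,0],"sx":[0,0,0,0],"sy":[0,0,0,0],"sz":[-0.05,-0.05,0,0],"finger_gap":[0.2,0.2,0.2,0.2]},
)

```text
clock: 22.02
ee_pos: [0.5404, -0.3203, 0.2309]
orientation: [-180.0, 0.1, -8.6]
contact_force: [-0.1, 0.4, -1.7]
width: 0.308
gripper_force: 39.9
```

```bash
python3 -c "
from h import *
print(togo([.618,-.0295,.18],-8.7))"
```

```text
(array([-0.03,  0.11,  0.06]), array([ 0.0331, -0.2992,  0.051 ]))
```

Emit:
nudge_tcp(
  segments={"ax":[0,0,0,0,0],"ay":[0,0,0,0,0],"az":[0,0,0,0,0],"sx":[0.0055,0.0055,0.0055,0.0055,0.0055],"sy":[-0.03,-0.055,-0.06,-0.06,-0.055],"sz":[0,0,0,0,0],"finger_gap":[0.2,0.2,0.2,0.2,0.2]},
)

```text
clock: 22.65
ee_pos: [0.6065, -0.0654, 0.2294]
orientation: [180.0, 0.3, -8.6]
contact_force: [1.1, -1.1, -1.0]
width: 0.31
gripper_force: 39.9
```

Emit:
nudge_tcp(
  segments={"ax":[0,0,0],"ay":[0,0,0],"az":[0,0,0],"sx":[0.0055,0,0],"sy":[-0.039,0,0],"sz":[0,0,0],"finger_gap":[0.2,0.2,0.2]},
)

```text
clock: 23.02
ee_pos: [0.6175, -0.0307, 0.2299]
orientation: [179.9, 0.2, -8.6]
contact_force: [-0.7, -0.1, -2.0]
width: 0.307
gripper_force: 39.9
```

```bash
python3 - <<'E'
from h import *
import pickle
b=grab("wrist");pickle.dump(b,open('w10.pkl','wb'))
g=cv2.cvtColor(b["color"],cv2.COLOR_RGB2GRAY)
print(togo([.618,-.0295,.165],-8.7),robot.get_state()["contact_force"])
for z in(.131,):print(proj(b,[[.618,-.0295,z],[.618+.055,-.0295,z],[.618,.0255,z],[.618,-.0845,z]]).round(0))
E
```

```text
(array([ 0.1 ,  0.19, -0.03]), array([ 0.0003, -0.0023,  0.0653])) [-0.67272499 -0.97662624 -1.4965587 ]
[[254. 227.]
 [239. 140.]
 [169. 239.]
 [340. 215.]]
```

Emit:
nudge_tcp(
  segments={"ax":[0,0,0,0,0],"ay":[0,0,0,0,0],"az":[0,0,0,0,0],"sx":[0,0,0,0,0],"sy":[-0.002,0,0,0,0],"sz":[0.04,0.025,0,0.004,0],"finger_gap":[0.2,0.2,0.2,0.2,0.2]},
)

```text
clock: 23.7
ee_pos: [0.6196, -0.0286, 0.1637]
orientation: [-180.0, -0.1, -8.7]
contact_force: [-0.3, 0.2, -1.4]
width: 0.308
gripper_force: 39.9
```

Emit:
nudge_tcp(
  segments={"ax":[0,0],"ay":[0,0],"az":[0,0],"sx":[0,0],"sy":[0,0],"sz":[0.002,0],"finger_gap":[0.2,0.2]},
)

```text
clock: 23.95
ee_pos: [0.6192, -0.028, 0.1613]
orientation: [-180.0, -0.0, -8.6]
contact_force: [-0.1, 0.4, -2.0]
width: 0.309
gripper_force: 39.9
```

Emit:
nudge_tcp(
  segments={"ax":[0,0],"ay":[0,0],"az":[0,0],"sx":[0,0],"sy":[0,0],"sz":[0.002,0],"finger_gap":[0.2,0.2]},
)

```text
clock: 24.2
ee_pos: [0.619, -0.0279, 0.1587]
orientation: [180.0, 0.0, -8.6]
contact_force: [0.1, 0.2, -2.4]
width: 0.311
gripper_force: 39.9
```

Emit:
nudge_tcp(
  segments={"ax":[0,0],"ay":[0,0],"az":[0,0],"sx":[-0.001,0],"sy":[0.001,0],"sz":[0.0015,0],"finger_gap":[0.2,0.2]},
)

```text
clock: 24.45
ee_pos: [0.6177, -0.029, 0.1572]
orientation: [180.0, 0.0, -8.6]
contact_force: [0.1, 0.2, -0.9]
width: 0.308
gripper_force: 39.9
```

Emit:
nudge_tcp(
  segments={"ax":[0,0],"ay":[0,0],"az":[0,0],"sx":[0,0],"sy":[0,0],"sz":[0.0015,0],"finger_gap":[0.2,0.2]},
)

```text
clock: 24.7
ee_pos: [0.6179, -0.029, 0.157]
orientation: [180.0, 0.0, -8.6]
contact_force: [-3.4, -0.1, 5.9]
width: 0.31
gripper_force: 40.5
```

Contact made at the expected height; release and lift.

Emit:
nudge_tcp(
  segments={"ax":[0,0,0,0,0],"ay":[0,0,0,0,0],"az":[0,0,0,0,0],"sx":[0,0,0,0,0],"sy":[0,0,0,0,0],"sz":[-0.0005,0,0,-0.01,-0.04],"finger_gap":[0.5,0.8,0.8,0.8,0.8]},
)

```text
clock: 25.32
ee_pos: [0.6165, -0.0288, 0.2052]
orientation: [180.0, 0.3, -8.6]
contact_force: [0.4, -0.4, -0.2]
width: 0.797
gripper_force: 0.0
```

Emit:
nudge_tcp(
  segments={"ax":[0,0,0,0],"ay":[0,0,0,0],"az":[0,0,0,0],"sx":[-0.01,-0.01,0,0],"sy":[0,0,0,0],"sz":[-0.055,-0.055,0,0],"finger_gap":[0.8,0.8,0.8,0.8]},
)

```text
clock: 25.82
ee_pos: [0.5979, -0.0259, 0.3167]
orientation: [180.0, -0.0, -8.6]
contact_force: [-0.1, 0.6, 0.1]
width: 0.803
gripper_force: 0.0
```

```bash
python3 - <<'E'
from h import *
b=grab("wrist");s=robot.get_state();print(s["ee_pos"],s["contact_force"],s["clock"])
cv2.imwrite('pics/w11.png',cv2.resize(b["color"][:,:,::-1],(800,600),interpolation=cv2.INTER_CUBIC))
g=cv2.cvtColor(b["color"],cv2.COLOR_RGB2GRAY);m=(g<50).astype(np.uint8);n,l,st,c=cv2.connectedComponentsWithStats(m)
q=proj(b,[.6175,-.029,.1])[0];print(q)
for i in range(1,n):
    if 60<st[i,4]<900:print(st[i],c[i].round(1),onz(b,c[i],.098).round(4))
E
```

```text
[ 0.597513   -0.02594513  0.3156547 ] [-0.19582411 -0.67195109  0.09836242] 25.875
[255.37054921 166.44773794]
[241 155  27  27 571] [254.1 167.9] [[ 0.6158 -0.0275  0.098 ]]
[ 16 225  33  10 177] [ 33.2 228.4] [[0.5866 0.2259 0.098 ]]
[ 17 248  12  10  72] [ 22.7 252.8] [[0.5595 0.2498 0.098 ]]
[194 249  32  41 823] [209.3 265.4] [[0.5141 0.0389 0.098 ]]
[287 248  29  20 337] [300.4 256.5] [[ 0.5098 -0.0634  0.098 ]]
[238 251  34  22 283] [254.1 260. ] [[ 0.5133 -0.0118  0.098 ]]
[ 32 256  14  13  84] [ 38.8 262. ] [[0.5459 0.2346 0.098 ]]
```

View pics/w11.png

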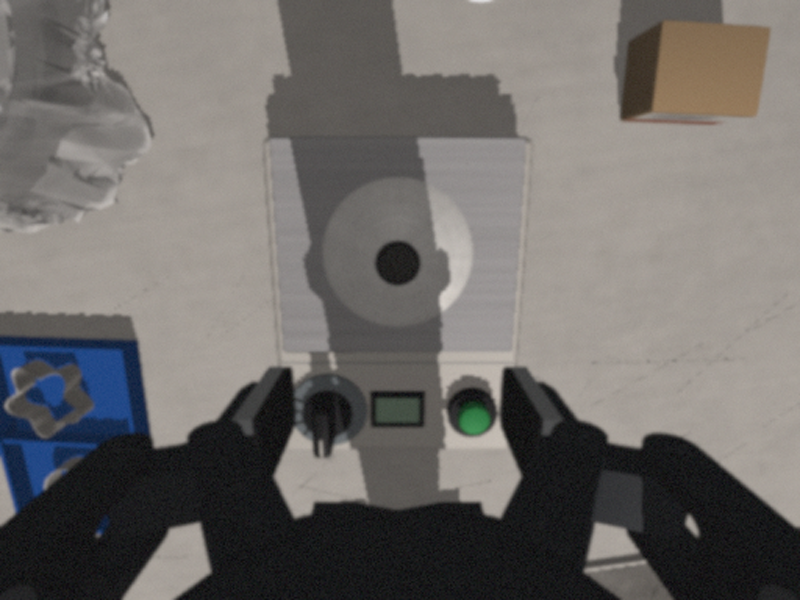

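View w11: the lid is flat and centred on the pan at about (398,253), within 2 mm of the pan centre. The knob line is at the tick (322,440), the button is up (475,418), and the carton and star are undisturbed.

```bash
python3 -c "
from rig import robot, vision, job_done
print(job_done())"
```

```text
the job is handed in; nothing more can be done
None
```

The job is handed in at about 26 s: the cutter is flat in the empty side of the tray, the range knob is at its anticlockwise stop, the zero button was pressed fully down and came back up, and the pot lid sits right way up within about 2 mm of the pan's centre.

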